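# Close the label printer and feed the new roll

### The arm

A 6-joint arm with a two-finger parallel gripper is mounted at the origin on a cart in front of the work surface, level with it; the furniture and walls round the work are solid. World frame = base frame: x ahead of the robot, y to its left, z up, the work surface at z = 0. Lengths are in mm, angles in rad, forces in N, time in s.
With the tool pointing down it reaches from about 275 to 975 mm from the base axis. Payload 8.4 kg.
Tool frame: the origin (TCP) lies between the finger pads; the fingertips stand 17 mm ahead of it and the grasp point (between the pads) lies 2 mm behind it; y points along the fingers, x is the direction in which the jaws open and shut, and the axes are right-handed (so a half turn about y gives the same grasp; the last joint's range is limited). The gripper opens to 92 mm and grips with 3 to 60 N. Pads are 20 mm wide; open, the fingers measure 128 mm over their backs; the gripper's body (75 mm by 189 mm) begins 69 mm behind the grasp point.
Start: joints at [1.346, 0.353, 1.633, -0, 1.155, -0.002], TCP at [138.099, 609.554, 231.583] pointing down, gripper open.
Joint ranges: [-2.63, 2.63], [-0.92, 2.1], [0.06, 2.66], [-1.3, 4.44], [0, 2.69], [-3.02, 3.02]. Speed limits (rad/s): [2.22, 2.22, 2.79, 3.14, 3.14, 3.14].

### API

Orientations are given as a unit quaternion [w, x, y, z].
In Python, from plant import observe, snapshot, camera_model, close_job gives the robot as it stands.
- The arm moves only by the tool play_rows, never from a script. Its argument "motion" is a list that holds one entry, the list of rows, each a list of 6 numbers: the shift along the tool's x, y, z each as a share of 60 mm, from -1 to 1, then the turn, a rotation vector about the tool's x, y, z each as a share of 10 degrees, from -1 to 1. A call has 1 to 5 rows; each row shifts and turns the commanded pose from where the row before left it, along the tool's axes as they then stand; what a row does not reach is not made up. A row lasts 1/8 s, in which the tool goes at most 62.5 mm and 10.7 degrees, less where a joint would pass 70% of its speed; a pose out of reach is approached as far as the arm can. A call with a number of a shift or a turn outside -1 to 1 is refused whole. A call with a gripper value outside its range is refused whole. "hand" is the closure, from -1 (fully open) to 1 (shut), so that 0 is half open, set as the call begins (left out, the last holds). The fingers move at their own pace and stop on an object; "force" is the grip in N (left out, the last holds). Time passes only in rows, so rows that do not move let the fingers close. It gives the time, the measured TCP pose, the force and the opening at its end, in the units of the state.
- observe(): the state, without advancing time (a new reading comes with each control period).
- snapshot(name): name is "scene" or "top"; returns the picture (420x560x3 uint8, blue, green, red); there is no depth.
- camera_model(name): a dict with "mtx" (3x3 intrinsics, pixels), "eye" and "attitude" of the camera in the world. Camera axes: x right, y up, looking along -z (the intrinsics and any distortion apply to the point x, -y, -z); pixel columns grow to the right and rows downward; lengths in mm; the calibration is good to about 2 mm. A picture is of the moment at which its call begins. camera_model takes no time and is no camera call.
- close_job(): hands the job in, once; it reports no verdict.
The state is a dict: "clock": time; "joint_pos": joint angles; "qvel": joint speeds; "joint_torque": joint torques, N m; "ee_pos": TCP position; "tcp_rot": TCP orientation; "contact_force": force on the tool from outside, world axes, zero at the start; "moment": the same for the moment, N m; "opening": finger opening in mm.
Only numpy, scipy, OpenCV 4.12 (cv2) and the standard library are available. Lean on these libraries where they do the work, as an engineer would, in place of code of your own. Each camera call takes 0.05 s, during which the arm holds its last target. There are 200 camera calls.

### The job

The garment-label printer has just been given a new roll and its cover stands open. Using only your fingertips, swing the cover gently down until it is fully shut, then press the green feed key right down and let it spring back up, so that the printer can draw in the first label. Do not press the feed key while the cover is open, do not press the grey power key, do not shift or lift the printer, and leave everything else on the worktop where it is.

Things in the scene. Friction and masses are not known exactly. Their poses are not given: they have to be found in the camera images.
- printer: garment-label printer, charcoal body with an off-white cover, 180 deep x 150 wide x 103 high (cover shut), about 1.8 kg, standing loose on rubber feet. Origin at the centre of its underside; its x axis points from its front (keys) to its back (hinge), y to its left, z up. Front half: flat key deck, top 61 above the worktop, reaching from x -90 to -38, with the two round keys at x -67. All lengths here are in mm
- printer_cover (a joint): angle of the printer's cover in rad: 0 shut and flush, larger is more open (it starts 0.45 to 0.9). The hinge axis lies along the printer's y at x +82, z 69 mm from the printer's origin. The shut cover reaches 118 mm forward of the axis and its flat outer face lies 34 mm above it. The friction hinge stays wherever it is left; 1 to 2 N near the free edge moves it, and a firm stop ends its travel at 0
- cover_press (a point): point on the outer face of the cover, mid-width, 23 mm back from the free front edge (95 mm forward of the hinge axis and 34 mm off it, along the cover); z points out of the face. Pressing here from above and behind swings the cover down and forward
- feed_key (a joint): travel of the feed key in m: 0 up, 0.004 fully down; a spring returns it (about 1 N to start it, 4.5 N fully down, where it meets a hard stop)
- feed_key_top (a point): centre of the top of the feed key: green, round, 20 mm across, with a white arrow, on the printer's right (its y -38 mm); its top stands 8.5 mm above the deck, 69.5 mm above the worktop
- power_key (a joint): travel of the power key in m: 0 up, 0.004 fully down; the same spring as the feed key
- power_key_top (a point): centre of the top of the power key: grey, round, 20 mm across, with a white dot, on the printer's left (its y +38 mm), 76 mm from the feed key; not to be pressed
- tray: oval galvanised tray, 208 x 278 x 95 high, on the other side of the sink from the printer; origin at the centre of its underside; leave it alone
- peg_0: brown wooden clothes peg lying in the tray, 15 x 72 x 12; origin at the centre of its underside; leave it alone
- peg_1: green clothes peg lying in the tray, 15 x 72 x 12; origin at the centre of its underside; leave it alone
- masking_tape: roll of buff masking tape lying in the tray, 100 across x 25 high; origin at the centre of its underside; leave it alone
- thread_0: reel of red thread standing at the front of the worktop, 31 across x 43 high; origin at the centre of its underside; leave it alone
- thread_1: reel of dark blue thread standing at the front, 31 across x 43 high; origin at the centre of its underside; leave it alone
- thread_white: reel of white thread standing at the front, 31 across x 43 high; origin at the centre of its underside; leave it alone
- scoop: light grey measuring scoop with a flat tab handle, 68 x 109 x 48 high, at the front; origin at the centre of its underside; leave it alone
- sewing_tin: green sewing tin, shut, 93 x 133 x 55 high, on the right; origin at the centre of its underside; leave it alone
- stain_dropper: small brown dropper bottle with a black bulb, 33 across x 102 high, behind on the right; origin at the centre of its underside; leave it alone
- soap_pump: brown soap bottle with a black pump, 73 x 65 x 185 high, behind the sink; origin at the centre of its underside; leave it alone
- wash_bottle: tall green and white bottle with a yellow cap, 46 x 76 x 258 high, behind the sink; origin at the centre of its underside; leave it alone

How it is judged (in metres and radians):
On the way, in this order (a step that is already met when the one before it is completed fails the run):
1. the cover is fully shut (within 0.035 rad) (value of joint printer_cover below 0.035 rad), for 0.2 s.
2. the green feed key is pressed at least 3 mm of its 4 mm, with the cover shut (value of joint printer_cover below 0.035 rad and value of joint feed_key above 0.003 m), for 0.1 s.
At the end, for the whole second after the job is handed in: the cover is shut to within 0.035 rad (about 4 mm at its edge), both keys are up again (within 0.7 mm), and the printer stands level within 20 mm of where it stood (value of joint printer_cover below 0.035 rad and value of joint each of feed_key, power_key below 0.0007 m and distance of printer from where it was at the start of the episode below 0.02 m and angle between printer's own z axis and vertical below 0.03 rad); the robot touches nothing.
It fails at once if the feed key is pressed (over 1.5 mm) while the cover is open (over 0.1 rad) (value of joint feed_key above 0.0015 m and value of joint printer_cover above 0.1 rad).
It fails at once if the grey power key is pressed (over 1.5 mm) (value of joint power_key above 0.0015 m).
It fails at once if the printer is shifted or lifted by more than 20 mm, or tipped by more than 0.15 rad (distance of printer from where it was at the start of the episode above 0.02 m or angle between printer's own z axis and vertical above 0.15 rad).
It fails at once if the cover is slammed (faster than 5 rad/s), or the printer pushed with more than 40 N (velocity of joint printer_cover below -5 rad/s or contact force between the fingers and printer above 40 N).
It fails at once if something else on the worktop is shifted or lifted by more than 20 mm (distance of any of tray, peg_0, peg_1, masking_tape, thread_0, thread_1, thread_white, scoop, sewing_tin, stain_dropper, soap_pump, wash_bottle from where it was at the start of the episode above 0.02 m).
It also fails if it takes over 48 s, if anything falls off the work surface, if the arm or the gripper's body presses on something with over 40 N, if the wrist force passes 120 N, or if a joint passes its speed limit or range.

## Working session

There is one attempt and no reset: what is moved stays moved. The work goes in short steps, Python scripts to look and compute and a tool call to move; the robot and the scene stay as the last step left them, time stands still between calls to the robot, and variables do not carry over. Pictures are saved under pics/ and viewed, about 8 in all and at most 12, crops included, and the job is handed in when it is done.

Besides the shell and the picture viewer there is one more tool, called after "Call:" by a JSON object that holds its "fn" and its "kwargs". play_rows: Moves the arm, as the interface text tells. Its arguments: {"type":"object","properties":{"motion":{"type":"array","items":{"type":"array","items":{"type":"array","items":{"type":"number","minimum":-1,"maximum":1}}}},"hand":{"type":"number"},"force":{"type":"number"}},"required":["motion"]}

```bash
mkdir -p pics && python3 - <<'E'
from plant import *
import cv2
for n in("scene","top"):
    cv2.imwrite(f"pics/{n}0.png",snapshot(n)); m=camera_model(n); print(n,m)
print(observe())
E
```

```text
scene {'mtx': array([[519.4277472 ,   0.        , 275.80019823],
       [  0.        , 519.4277472 , 206.84477297],
       [  0.        ,   0.        ,   1.        ]]), 'eye': array([-975.498857  , -821.96685408,  831.92634336]), 'attitude': array([ 0.7198446 ,  0.46246876, -0.28514048, -0.43202002])}
top {'mtx': array([[413.0069376 ,   0.        , 275.19006873],
       [  0.        , 413.0069376 , 207.82305582],
       [  0.        ,   0.        ,   1.        ]]), 'eye': array([ 348.70512236,  -99.48423885, 1419.32559143]), 'attitude': array([-0.70484584, -0.02496182,  0.03341145,  0.70813341])}
{'clock': 0.1, 'joint_pos': array([ 1.34561040e+00,  3.53608092e-01,  1.63406436e+00,  1.36987105e-05,
        1.15516143e+00, -2.36776112e-03]), 'qvel': array([-5.84297872e-04, -2.02859975e-03, -4.10217350e-04, -6.86075278e-05,
       -3.08311728e-03, -6.03576783e-04]), 'joint_torque': array([ 2.44961830e-04, -5.94907486e+01, -3.34930694e+01,  6.99887658e-02,
        1.83544157e-02, -2.59649795e-05]), 'ee_pos': array([137.99460343, 609.14663369, 230.91853289]), 'tcp_rot': array([-0.5522211 ,  0.55276031,  0.44096293, -0.4416555 ]), 'contact_force': array([-0.06232703, -0.54971394, -0.58379607]), 'moment': array([ 0.0049363, -0.0212001,  0.0637408]), 'opening': 91.98971181347304}
```

View pics/scene0.png

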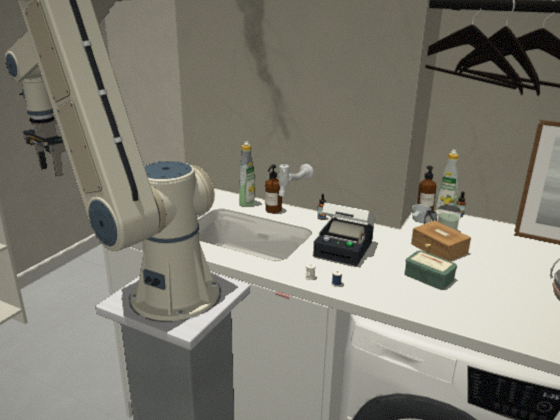

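View pics/top0.png

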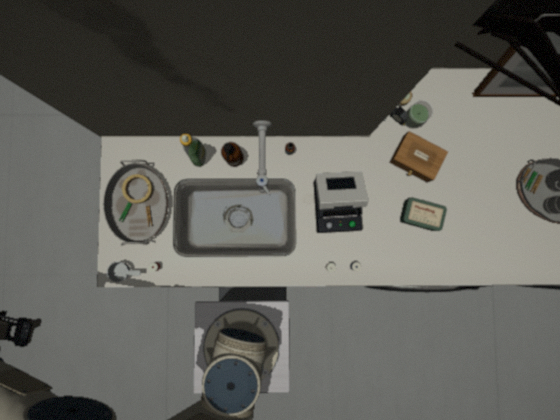

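```bash
cat > h.py <<'E'
import numpy as np,cv2
from scipy.spatial.transform import Rotation as R
from plant import *
def rot(q): return R.from_quat([*q[1:],q[0]]).as_matrix()
def ray(n,u,v):
    m=camera_model(n); d=np.linalg.inv(m["mtx"])@[u,v,1]
    return m["eye"],rot(m["attitude"])@(d*[1,-1,-1])
def onz(n,u,v,z):
    e,d=ray(n,u,v); return e+d*(z-e[2])/d[2]
def tri(a,b):
    (p,d),(q,e)=ray("top",*a),ray("scene",*b)
    s,t=np.linalg.lstsq(np.c_[d,-e],q-p,rcond=None)[0]
    return (p+s*d+q+t*e)/2, np.linalg.norm(p+s*d-q-t*e)
E
python3 - <<'E'
from h import *
t=cv2.imread("pics/top0.png");s=cv2.imread("pics/scene0.png")
print(np.round(rot(observe()["tcp_rot"]),3))
for n,im,(x0,y0,x1,y1) in(("top",t,(310,165,375,240)),("scene",s,(305,195,385,270))):
    h=cv2.cvtColor(im,cv2.COLOR_BGR2HSV); g=cv2.inRange(h,(45,110,60),(85,255,255)); 
    ys,xs=np.nonzero(g[y0:y1,x0:x1]); print(n,"green",xs.mean()+x0,ys.mean()+y0,len(xs), onz(n,xs.mean()+x0,ys.mean()+y0,69.5))
    c=cv2.resize(im[y0:y1,x0:x1],None,fx=6,fy=6,interpolation=cv2.INTER_CUBIC)
    cv2.imwrite(f"pics/{n}c.png",c)
a=[cv2.imread(f"pics/{n}c.png") for n in("top","scene")]
H=max(i.shape[0] for i in a); W=cv2.hconcat([cv2.copyMakeBorder(i,0,H-i.shape[0],0,0,0) for i in a])
W=cv2.convertScaleAbs(W[:,:870],alpha=1.3,beta=15); print(W.shape); cv2.imwrite("pics/both.png",cv2.resize(W,None,fx=800/870,fy=800/870))
E
```

```text
[[ 0.221 -0.    -0.975]
 [ 0.975 -0.001  0.221]
 [-0.001 -1.     0.   ]]
top green 350.2368421052632 223.73684210526315 38 [ 407.05016819 -361.53530853   69.5       ]
scene green 347.2758620689655 243.44827586206895 29 [ 394.2555366  -364.36238333   69.5       ]
(450, 870, 3)
```

View pics/both.png

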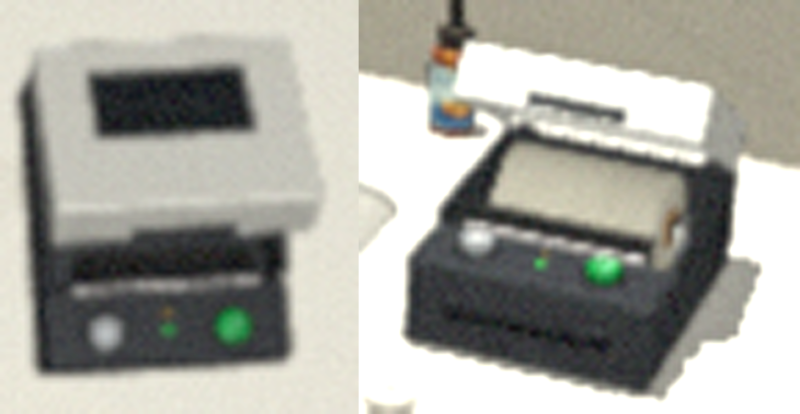

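```bash
cat >> h.py <<'E'
def T(x,y): return x/5.517+310-.5, y/5.517+165-.5
def S(x,y): return (x-358.6)/5.517+305-.5, y/5.517+195-.5
E
python3 - <<'E'
from h import *
np.set_printoptions(precision=1,suppress=True)
t=cv2.imread("pics/top0.png");s=cv2.imread("pics/scene0.png")
def blob(im,lo,hi,c,r=5):
    h=cv2.cvtColor(im,cv2.COLOR_BGR2HSV);m=cv2.inRange(h,lo,hi);n,l,st,ce=cv2.connectedComponentsWithStats(m)
    i=min((i for i in range(1,n) if st[i,4]>8),key=lambda i:np.hypot(*(ce[i]-c))); return ce[i],st[i,4]
g,a=blob(t,(45,110,60),(85,255,255),(352,224)); gs,b=blob(s,(45,90,60),(85,255,255),(349,243)); print(g,a,gs,b)
p,a=blob(t,(0,0,100),(179,60,255),(329,225)); ps,b=blob(s,(0,0,120),(179,60,255),(326,238)); print(p,a,ps,b)
for q in(g,p): print("top",onz("top",*q,68.5))
for q in(gs,ps): print("scene",onz("scene",*q,68.5))
G,P=onz("top",*g,68.5),onz("top",*p,68.5)
d=(P-G)[:2]; print("d",np.linalg.norm(d))
print("tri G",tri(g,gs),"P",tri(p,ps))
print("front bottom? corners body top z61", onz("top",*T(38,371),61),onz("top",*T(290,358),61))
print("hinge-side back left", onz("top",*T(22,95),61))
for nm,a,b in(("FL",(57,213),(468,42)),("FR",(322,200),(716,88)),("FLlow",(60,243),(453,95)),("FRlow",(318,228),(708,148))): print(nm,tri(T(*a),S(*b)))
E
```

```text
[351.8 223.6] 33 [348.9 243.5] 26
[328.5 225. ] 16 [326.  237.1] 19
top [ 407.4 -366.7   68.5]
top [ 403.3 -290.3   68.5]
scene [ 397.9 -368.4   68.5]
scene [ 403.6 -289.1   68.5]
d 76.56084369104795
tri G (array([ 407.1, -366.5,   63.9]), np.float64(2.363096801426388)) P (array([ 403.1, -289.8,   69. ]), np.float64(0.8734646677270914))
front bottom? corners body top z61 [ 381.6 -251.1   61. ] [ 388.6 -401.9   61. ]
hinge-side back left [ 547.6 -243.7   61. ]
FL (array([ 467. , -252. ,  157.9]), np.float64(0.03498615461348418))
FR (array([ 473.9, -400.7,  158.3]), np.float64(1.223421197069655))
FLlow (array([ 451.1, -254. ,  130.8]), np.float64(6.190123028721412))
FRlow (array([ 460.5, -404.3,  127.2]), np.float64(1.0646435120049396))
```

Call:
{"fn": "play_rows", "kwargs": {"motion": [[[0, -0.25, 0, 0, -0.78, 0], [0, -0.25, 0, 0, -0.78, 0], [-0.93, 0, -0.3, 0, 0, 0], [-0.93, 0, -0.3, 0, 0, 0], [-0.93, 0, -0.3, 0, 0, 0]]], "hand": 1, "force": 20}}

```text
clock: 0.72
ee_pos: [200.5, 443.2, 261.2]
tcp_rot: [0.487, -0.487, -0.512, 0.513]
contact_force: [0.5, 0.4, 0.2]
opening: 43.8
```

Call:
{"fn": "play_rows", "kwargs": {"motion": [[[-0.93, 0, -0.3, 0, 0, 0], [-0.93, 0, -0.3, 0, 0, 0], [-0.93, 0, -0.3, 0, 0, 0], [-0.93, 0, -0.3, 0, 0, 0], [-0.93, 0, -0.3, 0, 0, 0]]]}}

```text
clock: 1.35
ee_pos: [304.2, 169.1, 261.6]
tcp_rot: [-0.487, 0.487, 0.513, -0.512]
contact_force: [1.6, 0.7, -1.0]
opening: 0.4
```

Call:
{"fn": "play_rows", "kwargs": {"motion": [[[-0.93, 0, -0.3, 0, 0, 0], [-0.93, 0, -0.3, 0, 0, 0], [-0.93, 0, -0.3, 0, 0, 0], [-0.93, 0, -0.3, 0, 0, 0], [0, 0, 0, 0, 0, 0]]]}}

```text
clock: 1.98
ee_pos: [387.7, -51.9, 261.5]
tcp_rot: [0.489, -0.489, -0.511, 0.511]
contact_force: [0.4, 0.8, -0.5]
opening: -0.1
```

Call:
{"fn": "play_rows", "kwargs": {"motion": [[[-0.92, 0, -0.3, 0, 0, 0], [-0.92, 0, -0.3, 0, 0, 0], [-0.92, 0, -0.3, 0, 0, 0], [-0.92, 0, -0.3, 0, 0, 0], [-0.92, 0, -0.3, 0, 0, 0]]]}}

```text
clock: 2.6
ee_pos: [491.2, -320.2, 261.3]
tcp_rot: [-0.488, 0.487, 0.513, -0.512]
contact_force: [1.6, -0.2, -0.2]
opening: 0.6
```

Call:
{"fn": "play_rows", "kwargs": {"motion": [[[0, 0.5, 0, 0, 0, 0], [0, 0.5, 0, 0, 0, 0], [0, 0, 0, 0, 0, 0]]]}}

```text
clock: 2.98
ee_pos: [489.3, -317.7, 199.3]
tcp_rot: [0.489, -0.485, -0.512, 0.513]
contact_force: [-0.6, -0.1, -0.4]
opening: 0.5
```

```bash
python3 - <<'E'
from h import *
np.set_printoptions(precision=3,suppress=True)
o=observe();print(o["clock"],o["ee_pos"],o["contact_force"],rot(o["tcp_rot"]))
s=snapshot("scene")[130:270,290:400]; t=snapshot("top")[150:250,300:400]
cv2.imwrite("pics/a.png",cv2.hconcat([cv2.resize(s,(393,500)),cv2.resize(t,(400,500))]))
E
```

```text
2.975 [ 489.306 -317.729  199.302] [-0.571 -0.077 -0.432] [[-0.05  -0.004 -0.999]
 [ 0.999  0.003 -0.05 ]
 [ 0.003 -1.     0.004]]
```

View pics/a.png

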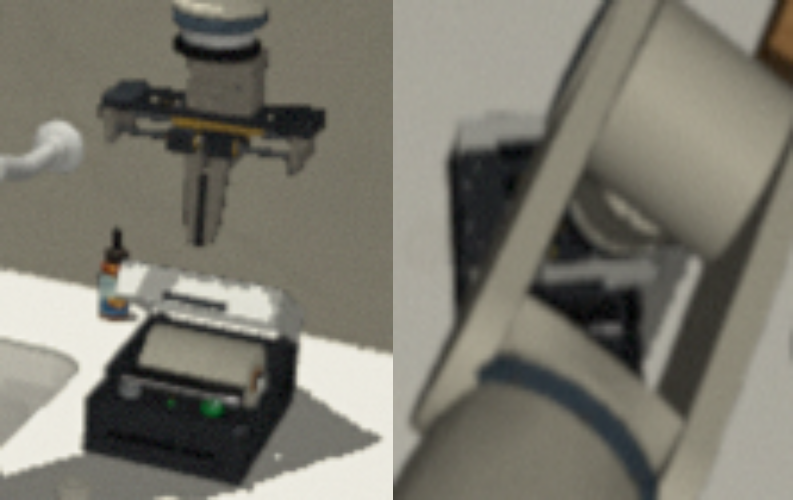

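Call:
{"fn": "play_rows", "kwargs": {"motion": [[[0, 0.2, 0, 0, 0, 0], [0, 0.2, 0, 0, 0, 0], [0, 0.07, 0.03, 0, 0, 0], [0, 0.07, 0.03, 0, 0, 0], [0, 0.07, 0.03, 0, 0, 0]]]}}

```text
clock: 3.7
ee_pos: [485.1, -320.2, 165.0]
tcp_rot: [-0.487, 0.488, 0.512, -0.512]
contact_force: [-0.3, -0.3, 1.4]
opening: 0.7
```

Call:
{"fn": "play_rows", "kwargs": {"motion": [[[0, 0.07, 0.04, 0, 0, 0], [0, 0.07, 0.04, 0, 0, 0], [0, 0.07, 0.04, 0, 0, 0]]]}}

```text
clock: 4.08
ee_pos: [477.7, -320.4, 152.2]
tcp_rot: [-0.487, 0.488, 0.512, -0.512]
contact_force: [0.1, -0.5, 1.9]
opening: 0.1
```

Call:
{"fn": "play_rows", "kwargs": {"motion": [[[0, 0.07, 0.04, 0, 0, 0], [0, 0.07, 0.04, 0, 0, 0], [0, 0.07, 0.03, 0, 0, 0], [0, 0.06, 0.03, 0, 0, 0], [0, 0.06, 0.02, 0, 0, 0]]]}}

```text
clock: 4.7
ee_pos: [468.2, -320.8, 132.3]
tcp_rot: [-0.488, 0.487, 0.512, -0.512]
contact_force: [-0.8, -0.3, 0.7]
opening: 0.6
```

Call:
{"fn": "play_rows", "kwargs": {"motion": [[[0, 0.05, 0.02, 0, 0, 0], [0, 0.04, 0.01, 0, 0, 0], [0, 0.03, 0, 0, 0, 0]]]}}

```text
clock: 5.08
ee_pos: [466.5, -320.9, 125.3]
tcp_rot: [0.487, -0.487, -0.512, 0.512]
contact_force: [-0.5, 0.3, 1.0]
opening: 0.4
```

Call:
{"fn": "play_rows", "kwargs": {"motion": [[[0, 0.02, 0, 0, 0, 0], [0, 0.02, 0, 0, 0, 0], [0, 0.02, 0, 0, 0, 0]]]}}

```text
clock: 5.45
ee_pos: [466.6, -321.0, 121.8]
tcp_rot: [0.487, -0.488, -0.512, 0.512]
contact_force: [-1.4, -0.7, 0.4]
opening: 0.7
```

Call:
{"fn": "play_rows", "kwargs": {"motion": [[[0, 0.02, 0, 0, 0, 0], [0, 0.01, 0, 0, 0, 0]]]}}

```text
clock: 5.7
ee_pos: [466.5, -321.0, 120.3]
tcp_rot: [0.487, -0.487, -0.512, 0.512]
contact_force: [-3.1, 1.4, 8.7]
opening: 0.6
```

Call:
{"fn": "play_rows", "kwargs": {"motion": [[[0, 0.005, 0, 0, 0, 0], [0, 0, 0, 0, 0, 0], [0, 0, 0, 0, 0, 0]]]}}

```text
clock: 6.08
ee_pos: [466.6, -321.0, 120.3]
tcp_rot: [-0.487, 0.488, 0.512, -0.512]
contact_force: [-2.1, 1.8, 7.4]
opening: 0.6
```

```bash
python3 - <<'E'
from h import *
s=snapshot("scene")[190:270,300:390]
cv2.imwrite("pics/b.png",cv2.resize(s,(675,600),interpolation=cv2.INTER_CUBIC))
E
```

```text
(no output)
```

View pics/b.png

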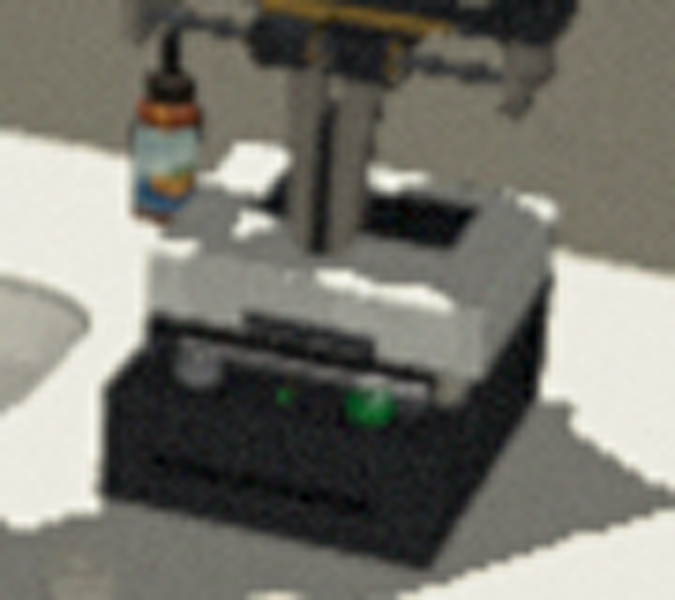

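Call:
{"fn": "play_rows", "kwargs": {"motion": [[[0, 0.01, 0, 0, 0, 0], [0, 0, 0, 0, 0, 0], [0, 0, 0, 0, 0, 0]]]}}

```text
clock: 6.5
ee_pos: [466.6, -321.0, 120.2]
tcp_rot: [-0.487, 0.488, 0.512, -0.512]
contact_force: [-4.5, 2.4, 14.5]
opening: 0.6
```

Call:
{"fn": "play_rows", "kwargs": {"motion": [[[0, -0.2, 0, 0, 0, 0], [0, -0.4, 0, 0, 0, 0], [0, 0, 0, 0, 0, 0]]]}}

```text
clock: 6.88
ee_pos: [467.7, -321.7, 156.9]
tcp_rot: [-0.486, 0.489, 0.512, -0.512]
contact_force: [-0.5, 0.7, -1.4]
opening: 0.4
```

Call:
{"fn": "play_rows", "kwargs": {"motion": [[[-0.34, 0, 0.52, 0, 0, 0], [-0.34, 0, 0.52, 0, 0, 0], [0, 0, 0, 0, 0, 0], [0, 0, 0, 0, 0, 0]]]}}

```text
clock: 7.38
ee_pos: [406.4, -364.6, 154.7]
tcp_rot: [-0.488, 0.488, 0.512, -0.512]
contact_force: [0.6, 1.1, 0.3]
opening: 0.3
```

Call:
{"fn": "play_rows", "kwargs": {"motion": [[[0, 0.5, 0, 0, 0, 0], [0, 0.4, 0, 0, 0, 0], [0, 0, 0, 0, 0, 0]]]}}

```text
clock: 7.75
ee_pos: [406.0, -363.3, 99.4]
tcp_rot: [-0.488, 0.486, 0.512, -0.512]
contact_force: [0.3, -0.8, 0.4]
opening: 0.2
```

```bash
python3 - <<'E'
from h import *
print(observe()["ee_pos"])
s=snapshot("scene")[190:270,300:390]
cv2.imwrite("pics/c.png",cv2.resize(s,(675,600),interpolation=cv2.INTER_CUBIC))
E
```

```text
[ 405.97355784 -363.29591634   99.44921317]
```

View pics/c.png

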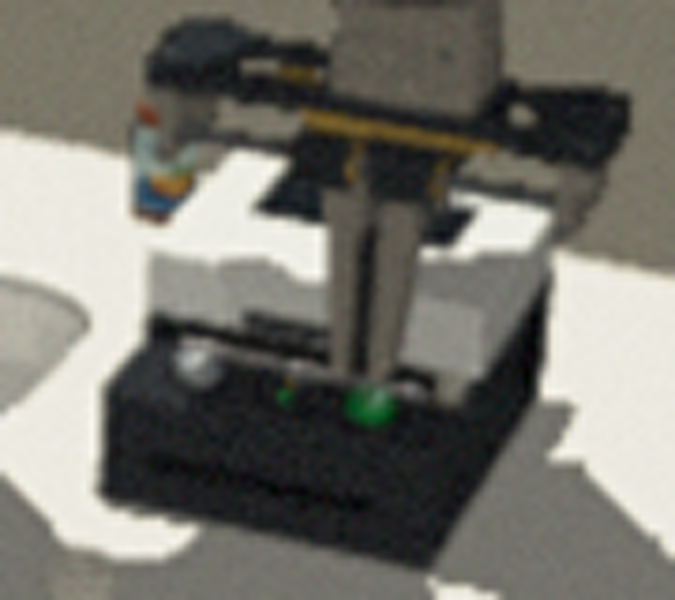

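Call:
{"fn": "play_rows", "kwargs": {"motion": [[[-0.03, 0.1, 0, 0, 0, 0], [0, 0.06, 0, 0, 0, 0], [0, 0.03, 0, 0, 0, 0], [0, 0.02, 0, 0, 0, 0], [0, 0, 0, 0, 0, 0]]]}}

```text
clock: 8.43
ee_pos: [406.3, -366.6, 88.5]
tcp_rot: [-0.488, 0.488, 0.512, -0.512]
contact_force: [-0.1, -0.4, 0.1]
opening: 0.5
```

Call:
{"fn": "play_rows", "kwargs": {"motion": [[[0, 0.02, 0, 0, 0, 0], [0, 0.02, 0, 0, 0, 0], [0, 0, 0, 0, 0, 0]]]}}

```text
clock: 8.8
ee_pos: [406.4, -366.7, 86.1]
tcp_rot: [0.487, -0.488, -0.512, 0.512]
contact_force: [0.3, 0.4, 1.9]
opening: 0.3
```

Call:
{"fn": "play_rows", "kwargs": {"motion": [[[0, 0.02, 0, 0, 0, 0], [0, 0.02, 0, 0, 0, 0], [0, 0, 0, 0, 0, 0]]]}}

```text
clock: 9.18
ee_pos: [406.3, -366.7, 83.7]
tcp_rot: [0.487, -0.488, -0.512, 0.512]
contact_force: [-1.0, 0.0, 3.4]
opening: 0.4
```

Call:
{"fn": "play_rows", "kwargs": {"motion": [[[0, 0.02, 0, 0, 0, 0], [0, 0.01, 0, 0, 0, 0], [0, 0, 0, 0, 0, 0]]]}}

```text
clock: 9.55
ee_pos: [406.4, -366.7, 82.7]
tcp_rot: [-0.487, 0.488, 0.512, -0.512]
contact_force: [-2.2, 1.4, 12.6]
opening: 0.4
```

Call:
{"fn": "play_rows", "kwargs": {"motion": [[[0, 0, 0, 0, 0, 0], [0, 0, 0, 0, 0, 0]]]}}

```text
clock: 9.8
ee_pos: [406.4, -366.7, 82.7]
tcp_rot: [0.487, -0.488, -0.512, 0.512]
contact_force: [-3.3, 1.3, 11.9]
opening: 0.6
```

Call:
{"fn": "play_rows", "kwargs": {"motion": [[[0, -0.1, 0, 0, 0, 0], [0, -0.4, 0, 0, 0, 0], [0, -1, 0, 0, 0, 0], [0, -1, 0, 0, 0, 0], [0, 0, 0, 0, 0, 0]]]}}

```text
clock: 10.42
ee_pos: [408.3, -368.3, 236.5]
tcp_rot: [-0.485, 0.49, 0.512, -0.512]
contact_force: [0.3, 0.5, -0.6]
opening: 0.5
```

Call:
{"fn": "play_rows", "kwargs": {"motion": [[[0.9, 0, 0, 0, 0, 0], [0.9, 0, 0, 0, 0, 0], [0.9, 0, 0, 0, 0, 0], [0.9, 0, 0, 0, 0, 0], [0, 0, 0, 0, 0, 0]]]}}

```text
clock: 11.05
ee_pos: [394.4, -147.8, 230.7]
tcp_rot: [0.487, -0.486, -0.513, 0.513]
contact_force: [0.8, -0.7, 0.2]
opening: 0.6
```

```bash
python3 - <<'E'
from h import *
o=observe();print(o["clock"],o["ee_pos"],o["contact_force"])
s=snapshot("scene")[190:270,300:390]; t=snapshot("top")[160:245,305:385]
cv2.imwrite("pics/d.png",cv2.hconcat([cv2.resize(s,(405,360),interpolation=cv2.INTER_CUBIC),cv2.resize(t,(339,360),interpolation=cv2.INTER_CUBIC)]))
E
```

```text
11.05 [ 394.35822176 -147.81256434  230.6695252 ] [ 0.76593835 -0.66086143  0.24742099]
```

View pics/d.png

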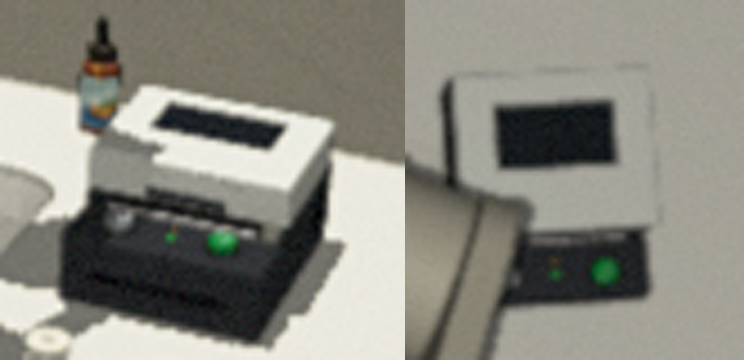

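```bash
python3 -c "
from plant import *
print(close_job())"
```

```text
the job is handed in; nothing more can be done
None
```

The cover is shut and the green feed key has been pressed fully down and released. I handed the job in at about 11 s on the robot clock; no verdict is reported.

- **Cover:** with closed fingertips I swung it down from about 0.53 rad. It met a firm stop with the fingertips at 103 mm, the height given for the shut cover. One more small push raised the force to 14.5 N with no further travel.
- **Feed key:** I felt it start at about 86 mm TCP height and hit its hard stop at 82.7 mm, which is about 4 mm of travel. The force was 12 to 13 N, held for about 0.4 s, before I let it spring back.
- **Last pictures:** the cover lay flat in both views. The feed key was at its starting pixel position, about (352, 224) in the top view, so the printer did not visibly move. The arm was clear, with only sensor noise on the force reading.
- **Disagreement:** early on, the scene camera put the green key about 9 mm nearer the robot than the top camera did. I used the top-camera position, and the press confirmed it.
- **Not measured:** I had no direct reading of cover angle or key travel; both are inferred from force, height and the pictures. In the last top view the arm hid part of the power key. I did not re-measure the other objects, but the arm moved well above them and felt no contact on the way.

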